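Pair the V-blocks on the bench and hold the long lens tube pressed in them

ROBOT

A 6-joint arm with a two-finger parallel gripper is mounted at the origin on a cart in front of the work surface, level with it; the furniture and walls round the work are solid. World frame = base frame: x ahead of the robot, y to its left, z up, the work surface at z = 0. Lengths are in m, angles in rad, forces in N, time in s.
With the tool pointing down it reaches from about 0.35 to 0.725 m from the base axis. Payload 6 kg.
Tool frame: the origin (TCP) lies on the centre line of the jaws, within the pads' length; the fingertips stand 14 mm ahead of it and the grasp point (between the pads) lies 5 mm behind it; z points along the fingers, x is the direction in which the jaws open and shut, and the axes are right-handed (so a half turn about z gives the same grasp; the last joint's range is limited). The gripper opens to 85 mm and grips with 20 to 120 N. Pads are 22 mm wide; open, the fingers measure 114 mm over their backs; the gripper's body (76 mm by 85 mm) begins 54 mm behind the grasp point. The pads swing forward as they close: fully open they stand 13 mm farther back than shut.
Start: joints at [1.452, 0.04, 0.085, 0, -1.615, -0.334], TCP at [0.262, 0.54, 0.245] pointing down, gripper open.
Joint ranges: [-2.56, 2.56], [-1.29, 2.01], [-1.08, 1.49], [-3.29, 1.98], [-2.81, -0.18], [-2.99, 2.99]. Speed limits (rad/s): [2.57, 2.57, 3.01, 3.14, 3.14, 3.14].

INTERFACE

Orientations are given as [roll, pitch, yaw] about the fixed x, y, z axes, in that order (R = Rz(yaw) Ry(pitch) Rx(roll)).
In Python, from bench import manip, vision, nets gives the robot as it stands.
- The arm moves only by the tool drive_tool, never from a script. Its argument "increments" is text: rows parted by semicolons, each of 5 numbers parted by spaces: the finger opening in mm, from 0 to 85.4, then the shift along the tool's x, y, z in mm, then the turn about the tool's z in rad. In form: gripper tx ty tz spin; .... A call has 1 to 5 rows; each row is the pose to reach, as a shift and turn from the pose commanded when the call began, along the tool's axes at that moment; what a row does not reach only later rows make up. A row lasts 1/10 s, in which the tool goes at most 50 mm and 8.59 degrees, less where a joint would pass 70% of its speed; a pose out of reach is approached as far as the arm can. A call with a gripper value outside its range is refused whole. The fingers move at their own pace and stop on an object; "force" is the grip in N (left out, the last holds). Time passes only in rows, so rows that repeat a pose let the fingers close. It gives the time, the measured TCP pose, the force and the opening at its end, in the units of the state.
- manip.read_state(): the state, without advancing time (a new reading comes with each control period).
- vision.snapshot(name): name is "side" or "top" or "wrist"; returns the picture (420x560x3 uint8, red, green, blue); there is no depth.
- vision.camera_info(name): a dict with "fx", "fy", "cx", "cy" (pixels), "rvec" (rotation vector, rad) and "tvec" (3), from world to camera coordinates, as OpenCV has them; the wrist camera has in their place "mount" (4x4, takes a point from camera to tool coordinates, whose origin is the TCP and whose axes are the tool frame's). Camera axes: x right, y down, z forward; pixel columns grow to the right and rows downward; lengths in m; the calibration is good to about 2 mm. The wrist camera is an equidistant fisheye: a pixel r from the principal point sees the ray r / f radians off the axis. A picture is of the moment at which its call begins: read the wrist's pose just before it. camera_info takes no time and is no camera call.
- manip.sign_off(): hands the job in, once; it reports no verdict.
Trained networks look in the newest picture that a camera, given by its name, has taken for a name from the list of things; names that differ only in an ending like _2 or _b are one class to them, and where a whole thing is asked for, a point or a joint stands for the part that bears it (a point fixed in the world has none). Each returns a list of dicts, best first, with "score" (0 to 1); they miss things now and then, are a little off and sometimes report something else, mostly with a low value. They report only what shows in the picture. A call takes as long as a camera call. They do not tell look-alikes from the thing itself.
- nets.masks_of(camera, name): "pixels" (420x560 bool, what is visible of it) and "extent" ([left, top, width, height] in pixels, round what is visible of it).
- nets.pinpoint(camera, name): "uv" ([column, row] in pixels: a listed point, or the origin of a listed thing).
The state is a dict: "time": time; "joint_pos": joint angles; "joint_velocities": joint speeds; "tau": joint torques, N m; "tool_pos": TCP position; "tool_rot": TCP orientation; "contact_force": force on the tool from outside, world axes, zero at the start; "ft_torque": the same for the moment, N m; "finger_gap": finger opening in m.
Only numpy, scipy, OpenCV 4.12 (cv2) and the standard library are available. Lean on these libraries where they do the work, as an engineer would, in place of code of your own. Each camera call takes 0.05 s, during which the arm holds its last target.

TASK

Get the long lens tube ready for its check on the V-block bench, where only one V-block of the matched pair is mounted: first stand the loose V-block upright on the bare end of the bench, pushed home against both the back rail and the end stop so that its groove runs in line with the mounted one's, and let go of it. Then take the longer of the two lens tubes from the wooden cradle, lay it centrally in both grooves and finish while still holding it there, pressing it straight down with about 10 to 20 N so that it bears on both flanks of both blocks; do not let go and do not force it. Leave the short tube in its cradle and the tools lying about where they are.

Things in the scene. Friction and masses are not known exactly. Their poses are not given: they have to be found in the camera images.
- bench: V-block bench, fixed: flat aluminium base 12 mm thick, x -44 to +36, y -88 to +88 mm in its own frame. Origin on the table under its middle; y runs along the grooves, +x is the back, z up. Along the back a low steel rail, 8 mm high above the base. The mounted V-block stands on the +y half at (0, 50) mm against the rail, with two 10 mm high toe clamps at its front. The -y half (robot's right) is bare.
- right_seat (a point): point (0, -50, 12) mm in the bench's frame, on the base: the middle of the loose block's underside comes here once the block touches rail and end stop. Rail: front face 22 mm from this point toward +x. End stop: steel bar at the bench's -y end, 8 mm high above the base, 10 mm thick, inner face 22.5 mm from this point toward -y. Axes as the bench's.
- groove_mid (a point): point on the common axis of the two grooves, half-way between the blocks: (0, 0, 53.5) mm in the bench's frame. The centre of a seated tube lies here, its axis along the bench's y. The free gap between the two blocks is 55 mm long (bench y -27.5 to +27.5), open down to the base.
- v_fixed: mounted steel V-block, same as the loose one, clamped to the bench (cannot move). Origin at the centre of its underside; its x axis runs along its groove.
- v_loose: loose steel V-block, 0.35 kg, 45 mm along its groove (own x), 44 mm across (own y), 36 mm high; stands on the table right of the bench, groove up. Origin at the centre of its underside. The 90 degree groove is 34 mm wide at the top and 16 mm deep. The flat end faces (45 mm apart) or side faces (44 mm apart) can be gripped. Half a turn makes no difference. Ground faces, slippery on the bench.
- v_loose_center (a point): centre of the loose V-block, 18 mm above its underside; same axes.
- cradle: wooden cradle, fixed, 134 x 92 mm, origin on the table under its middle. Two walls (12 mm thick, middles at y = -28 and +28 mm, tops 42 mm up) carry half-round saddles: the tubes lie parallel to the cradle's y at x = -37 and +37 mm (which is in front changes), axes 40 mm up. The 44 mm between the walls, above the 8 mm floor, is free for the fingers.
- tube_long_center (a point): centre, on the axis, of the long dark metal lens tube: 32 mm diameter, 156 mm long, about 0.2 kg, knurled ring round its middle, plain otherwise; its y axis is the tube's axis. Starts in the cradle.
- tube_long: the long lens tube; same origin and axes as its centre.
- tube_short_center (a point): centre, on the axis, of the short lens tube: 32 mm diameter, 92 mm long, otherwise alike; y is its axis. Starts and stays in the other saddles of the cradle.
- caliper: digital caliper, 66 x 233 x 13 mm, lying flat in front of the bench: leave alone. Origin at the middle of its underside.
- plug_gauge: plug gauge with black handle, 15 x 82 x 14 mm, lying on the right near the table's front: leave alone. Origin at the middle of its underside.
- screwdriver: screwdriver with orange handle, 160 mm long, 17 mm thick, lying in front of the cradle: leave alone. Origin at the middle of its underside.
- micrometer: micrometer, 48 x 125 x 14 mm, lying behind the bench: leave alone. Origin at the middle of its underside.
- loupe: black stand loupe, 41 mm diameter, 44 mm high, standing behind and to the left of the bench: leave alone. Origin at the middle of its underside.
Not all that is in view belongs to the job. What is shaped like the v_loose but yellow is not meant.

How it is judged:
On the way, in this order (a step that is already met when the one before it is completed fails the run):
1. the loose V-block stands on the bare end of the bench, home against back rail and end stop, groove in line, and is let go (x of v_loose in the frame of bench between -0.002 and 0.002 m and y of v_loose in the frame of bench between -0.053 and -0.047 m and z of v_loose in the frame of bench between 0.01 and 0.014 m and angle between the x axis of v_loose and the y axis of bench, either way round below 0.04 rad and angle between v_loose's own z axis and vertical below 0.04 rad and contact force between the fingers and v_loose below 0.3 N), for 0.2 s.
2. the long tube is carried by the robot, clear of cradle and V-blocks (height (world z) of tube_long_center above 0.07 m and contact force between the fingers and tube_long above 0.5 N), for 0.1 s.
At the end, for the whole second after the job is handed in: The robot still holds the long tube at rest in both grooves (2 mm, 0.025 rad; centre within 15 mm of the middle), pressed onto each V-block with 2.5 to 30 N. The let-go block stands within 2 mm of the rail, 3 mm of the stop, 0.04 rad of square; the short tube is in the cradle (all of step 1 and x of tube_long_center in the frame of bench between -0.002 and 0.002 m and y of tube_long_center in the frame of bench between -0.015 and 0.015 m and z of tube_long_center in the frame of bench between 0.0515 and 0.055 m and angle between the y axis of tube_long and the y axis of bench, either way round below 0.025 rad and contact force between tube_long and v_fixed between 2.5 and 30 N and contact force between tube_long and v_loose between 2.5 and 30 N and contact force between any of the fingers, the arm and tube_long above 1 N and linear speed of tube_long below 0.01 m/s and distance between tube_short_center and cradle below 0.075 m); the arm keeps its last pose, push and grip.
It fails at once if the long tube is forced onto a V-block with more than 45 N (contact force between tube_long and v_fixed above 45 N or contact force between tube_long and v_loose above 45 N).
It fails at once if the short tube or a tool lying about is moved by more than 25 mm (distance of any of tube_short_center, plug_gauge, loupe from where it was at the start of the episode above 0.025 m).
It also fails if it takes over 61 s, if anything falls off the work surface, if the arm or the gripper's body presses on something with over 40 N, if the wrist force passes 120 N, or if a joint passes its speed limit or range.

## Working session

There is one attempt and no reset: what is moved stays moved. The work goes in short steps, Python scripts to look and compute and a tool call to move; the robot and the scene stay as the last step left them, time stands still between calls to the robot, and variables do not carry over. Pictures are saved under pics/ and viewed, and the job is handed in when it is done.

Besides the shell and the picture viewer there is one more tool, called after "Request:" as name(argument=value, ...), one argument or row to a line, values as JSON. drive_tool: Moves the arm, as the interface text tells. Its arguments: {"type":"object","properties":{"increments":{"type":"string"},"force":{"type":"number"}},"required":["increments"]}

```bash
ls; mkdir -p pics
python3 - <<'E'
from bench import manip, vision, nets
import cv2
print(manip.read_state())
for n in ("side","top"):
    im=vision.snapshot(n); cv2.imwrite(f"pics/{n}0.png",im[:,:,::-1]); print(vision.camera_info(n))
print(vision.camera_info("wrist"))
E
```

```text
pics
{'time': 0.0, 'joint_pos': array([ 1.45170970e+00,  4.08258291e-02,  8.38172245e-02, -4.53534878e-04,
       -1.61551080e+00, -3.33693749e-01]), 'joint_velocities': array([-0.00016322, -0.00119986,  0.00024691, -0.00094872, -0.00125934,
        0.00061225]), 'tau': array([-3.25416859e-04, -3.68208182e+01,  3.47417092e+01,  6.93276554e+00,
       -5.39856861e-03, -2.62263137e-05]), 'tool_pos': array([0.26227874, 0.53930207, 0.24427642]), 'tool_rot': array([-3.14145641e+00, -1.77644170e-03, -2.02355695e+00]), 'contact_force': array([ 0.37752293, -0.50559128, -0.14210359]), 'ft_torque': array([ 0.01301237, -0.05309692,  0.04989792]), 'finger_gap': 0.08539460362851369}
{'fx': 475.6091071217836, 'fy': 475.6091071217836, 'cx': 285.94707639729234, 'cy': 204.26600827786274, 'rvec': array([ 2.09207708, -0.41372362,  0.20076884]), 'tvec': array([-0.52272743,  0.15018428,  1.18726731])}
{'fx': 393.938059712303, 'fy': 393.938059712303, 'cx': 286.87580225038585, 'cy': 204.2413491310186, 'rvec': array([ 2.1560813 , -2.09992739,  0.21157134]), 'tvec': array([-0.08715001,  0.52191287,  0.80301529])}
{'fx': 325.19226210127806, 'fy': 325.19226210127806, 'cx': 280.84491132650805, 'cy': 206.32651777993334, 'mount': array([[ 9.99998866e-01, -1.25502764e-03,  8.32398291e-04,
         7.64845249e-05],
       [ 9.80059289e-04,  9.62001437e-01,  2.73042623e-01,
        -6.92357616e-02],
       [-1.14344439e-03, -2.73041497e-01,  9.62001576e-01,
        -1.28494024e-01],
       [ 0.00000000e+00,  0.00000000e+00,  0.00000000e+00,
         1.00000000e+00]])}
```

View pics/side0.png

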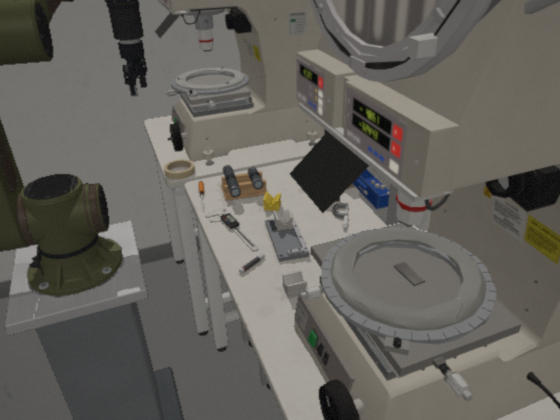

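View pics/top0.png

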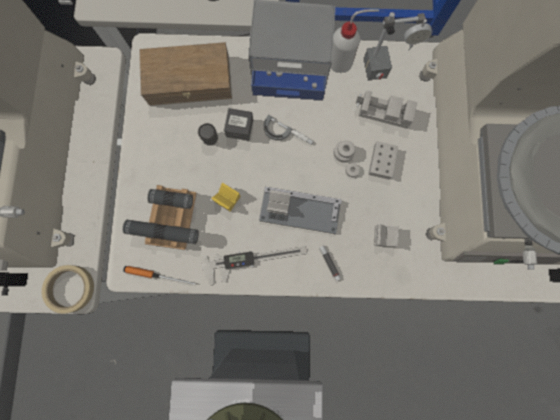

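The top view shows the long tube in front in the cradle at (160,232), the bench at (300,210) with the mounted block at (279,205), and the loose block at (386,236). The yellow decoy is at (226,197).

```bash
cat > h.py <<'E'
from bench import manip, vision, nets
import cv2, numpy as np
from scipy.spatial.transform import Rotation as R
def K(c): return np.array([[c['fx'],0,c['cx']],[0,c['fy'],c['cy']],[0,0,1]])
def fixed(name,uv,z):
    c=vision.camera_info(name); Rm=R.from_rotvec(c['rvec']).as_matrix(); o=-Rm.T@c['tvec']
    d=Rm.T@np.linalg.inv(K(c))@np.array([uv[0],uv[1],1.0]); return o+d*(z-o[2])/d[2]
def projf(name,p):
    c=vision.camera_info(name); q=R.from_rotvec(c['rvec']).apply(p)+c['tvec']; return (K(c)@(q/q[2]))[:2]
def toolT(s):
    T=np.eye(4);T[:3,:3]=R.from_euler('xyz',s['tool_rot']).as_matrix();T[:3,3]=s['tool_pos'];return T
def wrist(T,uv,z):
    c=vision.camera_info('wrist'); v=np.array([(uv[0]-c['cx'])/c['fx'],(uv[1]-c['cy'])/c['fy']])
    r=np.linalg.norm(v)+1e-12; d=np.r_[np.sin(r)*v/r,np.cos(r)]
    M=T@c['mount']; d=M[:3,:3]@d;o=M[:3,3]; return o+d*(z-o[2])/d[2]
def projw(T,p):
    c=vision.camera_info('wrist'); M=np.linalg.inv(T@c['mount']); q=M[:3,:3]@p+M[:3,3]
    r=np.arctan2(np.hypot(q[0],q[1]),q[2]); h=np.hypot(q[0],q[1])+1e-12
    return np.array([c['fx']*r*q[0]/h+c['cx'],c['fy']*r*q[1]/h+c['cy']])
def snapw(fn):
    s=manip.read_state(); im=vision.snapshot('wrist'); cv2.imwrite(fn,im[:,:,::-1]); return toolT(s),im,s
E
python3 - <<'E'
from h import *
np.set_printoptions(precision=4,suppress=True)
Z=dict(bench=0,right_seat=.012,groove_mid=.0535,v_fixed=.012,v_loose=0,v_loose_center=.018,cradle=0,tube_long_center=.04,tube_short_center=.04)
for n,z in Z.items():
    for d in nets.pinpoint('top',n)[:2]: print(n,round(d['score'],2),np.round(d['uv'],1),fixed('top',d['uv'],z))
print(manip.read_state()['time'])
E
```

```text
bench 0.7 [301.2 208.9] [ 0.5235 -0.1068  0.    ]
right_seat 0.55 [322.9 208.1] [ 0.5245 -0.1553  0.012 ]
groove_mid 0.81 [301.7 204. ] [ 0.5247 -0.1052  0.0535]
v_fixed 0.68 [276.3 205.5] [ 0.5276 -0.0499  0.012 ]
v_loose 0.67 [382.1 240.2] [ 0.4567 -0.2911  0.    ]
v_loose 0.59 [226.  199.8] [0.5399 0.066  0.    ]
v_loose_center 0.77 [225.2 199.3] [0.5375 0.0652 0.018 ]
v_loose_center 0.74 [386.1 236.8] [ 0.4626 -0.2955  0.018 ]
cradle 0.56 [172.6 212.4] [0.5074 0.1856 0.    ]
tube_long_center 0.58 [159.9 234.6] [0.4519 0.1976 0.04  ]
tube_short_center 0.7 [169.2 198.5] [0.5315 0.184  0.04  ]
0.55
```

```bash
cat >> h.py <<'E'
def rel(p,yaw=None):
    s=manip.read_state();T=toolT(s); d=T[:3,:3].T@(np.array(p)-T[:3,3])*1000
    y=s['tool_rot'][2]; sp=0 if yaw is None else -((yaw-y+np.pi)%(2*np.pi)-np.pi)
    print('rel',np.round(d,1),'spin',round(sp,4))
E
python3 -c "
from h import *
rel([.50,-.18,.25],np.pi)"
```

```text
rel [ 543.1 -528.4   -4.7] spin 1.118
```

Request:
drive_tool(
  increments="85 35 -34 0 0.14; 85 70 -68 0 0.28; 85 105 -102 0 0.42; 85 140 -136 0 0.56; 85 175 -170 0 0.70",
)

```text
time: 1.05
tool_pos: [0.339, 0.306, 0.2455]
tool_rot: [3.141, 0.001, -2.729]
contact_force: [1.5, -0.2, 0.3]
finger_gap: 0.0849
```

```bash
python3 -c "
from h import *
rel([.50,-.18,.25],np.pi)"
```

```text
rel [  47.5 -509.7   -4.7] spin 0.4129
```

Request:
drive_tool(
  increments="85 5 -50 0 0.1; 85 10 -100 0 0.2; 85 15 -150 0 0.3; 85 20 -200 0 0.412; 85 24 -250 0 0.412",
)

```text
time: 1.55
tool_pos: [0.418, 0.0687, 0.2459]
tool_rot: [3.141, 0.002, -3.138]
contact_force: [0.3, 0.1, -0.2]
finger_gap: 0.0849
```

```bash
python3 -c "
from h import *
rel([.50,-.18,.25],np.pi)"
```

```text
rel [ -81.1 -249.    -4.2] spin 0.0036
```

Request:
drive_tool(
  increments="85 -16 -48 0 0; 85 -32 -96 0 0; 85 -48 -144 0 0; 85 -64 -192 0 0; 85 -80 -240 0 0",
)

```text
time: 2.05
tool_pos: [0.4987, -0.1683, 0.2457]
tool_rot: [-3.142, 0.001, -3.136]
contact_force: [1.7, 1.0, 1.3]
finger_gap: 0.0851
```

Request:
drive_tool(
  increments="85 0 0 0 0; 85 0 0 0 0",
)

```text
time: 2.25
tool_pos: [0.4982, -0.1672, 0.2446]
tool_rot: [-3.142, -0.002, -3.139]
contact_force: [0.6, 0.5, 0.7]
finger_gap: 0.0851
```

Run:
```python
from h import *
np.set_printoptions(precision=4,suppress=True)
T,im,s=snapw('pics/w1.png'); print(s['tool_pos'],s['tool_rot'],s['time'])
Z=dict(bench=0,right_seat=.012,groove_mid=.0535,v_fixed=.012,v_loose=0,v_loose_center=.018)
for n,z in Z.items():
    for d in nets.pinpoint('wrist',n)[:2]: print(n,round(d['score'],2),np.round(d['uv'],1),wrist(T,d['uv'],z))
```

```text
[ 0.4982 -0.1672  0.2446] [-3.1415 -0.0015 -3.1386] 2.25
bench 0.69 [259.1 224.6] [ 0.524 -0.108  0.   ]
right_seat 0.78 [263.1 187.8] [ 0.5179 -0.1563  0.012 ]
right_seat 0.39 [133.  251.9] [ 0.6903 -0.0724  0.012 ]
groove_mid 0.84 [255.9 242.1] [ 0.5241 -0.1067  0.0535]
v_fixed 0.91 [253.6 267. ] [ 0.5312 -0.0565  0.012 ]
v_fixed 0.56 [310.3  67. ] [ 0.4658 -0.2927  0.012 ]
v_loose 0.96 [248.1 337.4] [0.5443 0.0651 0.    ]
v_loose 0.64 [309.1  68.3] [ 0.466 -0.293  0.   ]
v_loose_center 0.75 [309.2  62.1] [ 0.4675 -0.2972  0.018 ]
v_loose_center 0.63 [245.1 341.8] [0.5467 0.0587 0.018 ]
```

View pics/w1.png

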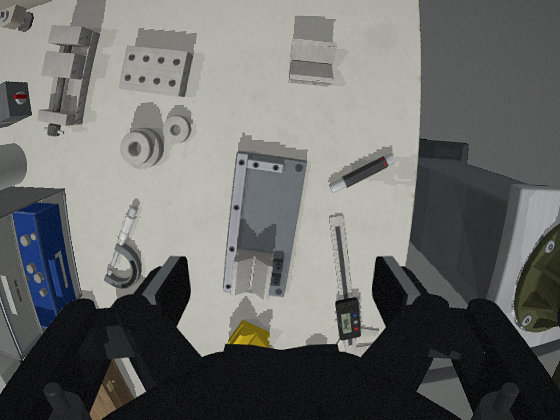

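Run:
```python
import cv2
im=cv2.imread('pics/w1.png')
cv2.imwrite('pics/w1b.png',cv2.resize(im[140:305,210:320],None,fx=5,fy=5,interpolation=cv2.INTER_CUBIC)[:, :][:825])
a=cv2.resize(im[145:215,220:320],None,fx=8,fy=8,interpolation=cv2.INTER_CUBIC)
cv2.imwrite('pics/w1c.png',a)
a=cv2.resize(im[225:300,215:315],None,fx=8,fy=8,interpolation=cv2.INTER_CUBIC)
cv2.imwrite('pics/w1d.png',a)
```

```text
(no output)
```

View pics/w1c.png

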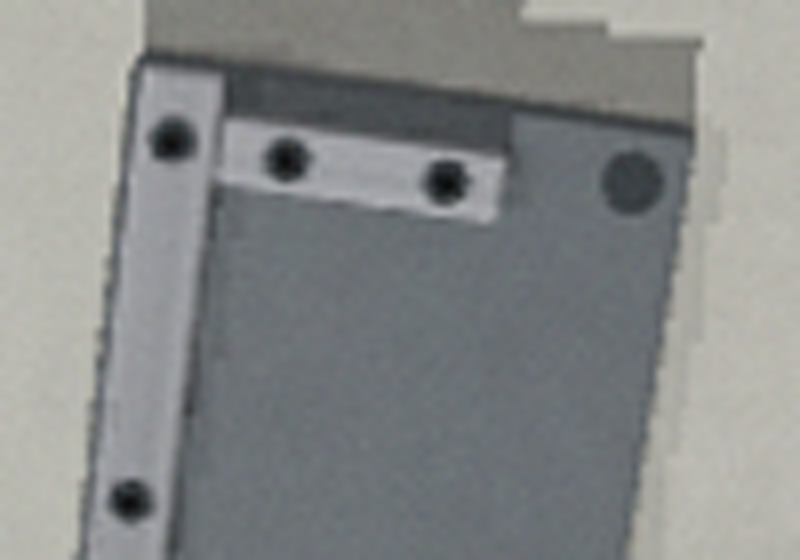

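View pics/w1d.png

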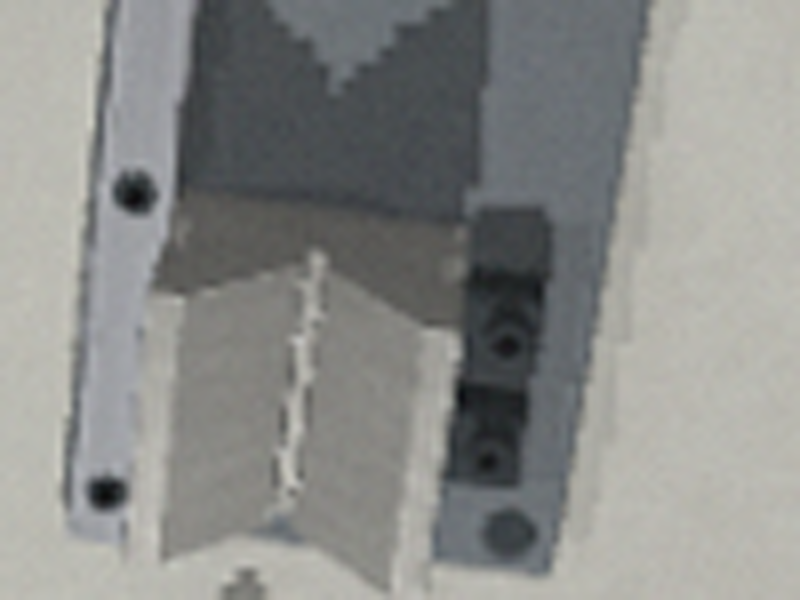

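```bash
cat > fit.py <<'E'
from h import *
from scipy.optimize import least_squares
def fit(T,pts,pix,x0,free_z=False):
    pts=np.array(pts,float)/1000;pix=np.array(pix,float)
    def f(p):
        c,s=np.cos(p[2]),np.sin(p[2]); Rm=np.array([[c,-s,0],[s,c,0],[0,0,1]])
        z=p[3] if free_z else 0
        return np.concatenate([projw(T,Rm@q+[p[0],p[1],z])-u for q,u in zip(pts,pix)])
    r=least_squares(f,list(x0)+([0] if free_z else []),loss='soft_l1',f_scale=1.0)
    return r.x,f(r.x).reshape(-1,2)
E
python3 - <<'E'
from fit import *
np.set_printoptions(precision=4,suppress=True)
T=toolT(manip.read_state())
o=lambda U,V,a,b:((U+.5)/8-.5+a,(V+.5)/8-.5+b)
c=lambda U,V:o(U,V,220,145); d=lambda U,V:o(U,V,215,225)
pts=[(22,-72.5,20),(22,-82.5,20),(-44,-88,12),(22,27.5,48),(17,27.5,48),(-17,27.5,48),(-22,27.5,48),(-44,88,12)]
pix=[c(217,183),c(225,118),c(692,135),d(152,288),d(187,294),d(420,328),d(460,328),d(550,572)]
for fz in(0,1):
  x,r=fit(T,pts,pix,[.524,-.107,-.05],fz); print(x);print(r.round(1).tolist())
def w(p):
    cc,s=np.cos(x[2]),np.sin(x[2]);return x[:2]+np.array([cc*p[0]-s*p[1],s*p[0]+cc*p[1]])
print('seat',w((0,-.05)))
rel([.47,-.295,.2],np.pi/2)
E
```

```text
[ 0.5254 -0.1034 -0.1405]
[[-0.6, 0.3], [-0.4, -0.5], [0.8, 0.2], [-0.4, -0.2], [-0.3, -0.3], [0.8, -0.2], [0.2, 0.4], [0.1, 0.9]]
[ 0.5255 -0.1028 -0.1401 -0.0017]
[[-0.5, 0.5], [-0.4, -0.2], [0.5, 0.4], [-0.2, -0.4], [-0.2, -0.5], [0.7, -0.5], [0.2, 0.1], [0.0, 0.6]]
seat [ 0.5185 -0.1523]
rel [  29.6 -129.8   45.8] spin 1.5787
```

Request:
drive_tool(
  increments="85 6 -28 10 0.14; 85 12 -56 20 0.28; 85 18 -84 30 0.42; 85 24 -112 40 0.56; 85 29 -129 45 0.70",
)

```text
time: 3.1
tool_pos: [0.4696, -0.2959, 0.1994]
tool_rot: [-3.141, -0.001, 2.442]
contact_force: [-0.2, -0.5, -0.7]
finger_gap: 0.0853
```

Request:
drive_tool(
  increments="85 0 0 0 0.14; 85 0 0 0 0.28; 85 0 0 0 0.42; 85 0 0 0 0.56; 85 0 0 0 0.70",
)

```text
time: 3.6
tool_pos: [0.4704, -0.2946, 0.2006]
tool_rot: [3.141, 0.0, 1.743]
contact_force: [0.2, 0.5, -0.1]
finger_gap: 0.0848
```

Request:
drive_tool(
  increments="85 0 0 0 0.1; 85 0 0 0 0.17; 85 0 0 0 0.17; 85 0 0 0 0.17",
)

```text
time: 4.0
tool_pos: [0.4704, -0.2948, 0.2005]
tool_rot: [3.141, 0.0, 1.58]
contact_force: [0.6, -0.3, 0.3]
finger_gap: 0.0847
```

Run:
```python
from h import *
np.set_printoptions(precision=4,suppress=True)
T,im,s=snapw('pics/w2.png'); print(s['tool_pos'],s['tool_rot'],s['time'],s['joint_pos'])
Z=dict(v_loose=0,v_loose_center=.018)
for n,z in Z.items():
    for d in nets.pinpoint('wrist',n)[:2]: print(n,round(d['score'],2),np.round(d['uv'],1),wrist(T,d['uv'],z))
```

```text
[ 0.4704 -0.2948  0.2005] [3.1412 0.0002 1.5804] 4.0 [-0.198  -0.0802 -0.115   0.0001 -1.5356 -1.3633]
v_loose 0.92 [536.7 245.3] [0.5482 0.0659 0.    ]
v_loose 0.74 [280.1 178.4] [ 0.4645 -0.2961  0.    ]
v_loose_center 0.81 [541.7 245.4] [0.5409 0.057  0.018 ]
v_loose_center 0.8 [274.7 179.8] [ 0.4624 -0.3013  0.018 ]
```

View pics/w2.png

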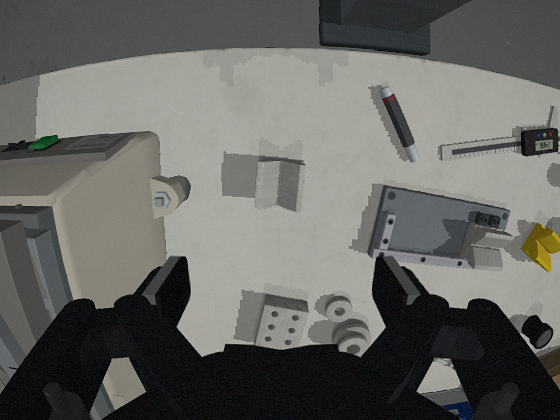

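Run:
```python
import cv2
im=cv2.imread('pics/w2.png')
cv2.imwrite('pics/w2b.png',cv2.resize(im[140:215,240:320],None,fx=8,fy=8,interpolation=cv2.INTER_CUBIC))
```

```text
(no output)
```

View pics/w2b.png

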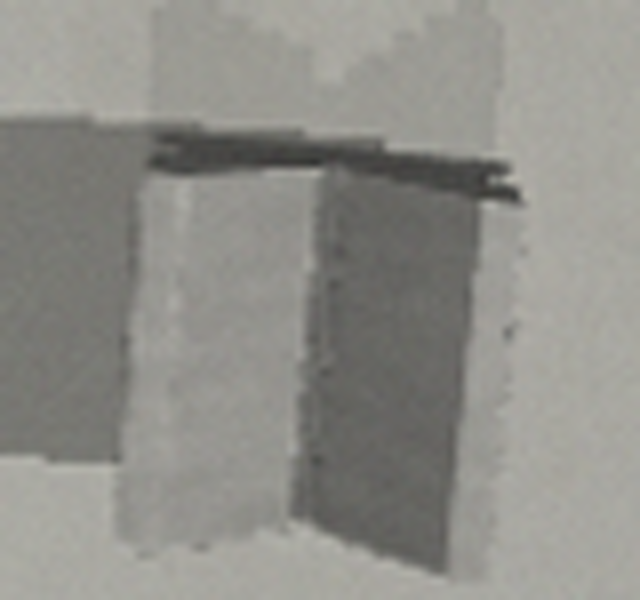

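Run:
```python
from fit import *
np.set_printoptions(precision=4,suppress=True)
T=toolT(manip.read_state())
c=lambda U,V:((U+.5)/8-.5+240,(V+.5)/8-.5+140)
pts=[(-22.5,-22,36),(-22.5,17,36),(-22.5,22,36),(22.5,-22,36),(22.5,17,36),(22.5,22,36),(-22.5,0,20),(22.5,0,20)]
pix=[c(148,172),c(480,200),c(522,202),c(122,545),c(450,573),c(490,580),c(322,168),c(292,517)]
for fz in(0,1):
  x,r=fit(T,pts,pix,[.465,-.298,-.05],fz); print(x);print(r.round(1).tolist())
```

```text
[ 0.4652 -0.2971 -0.0718]
[[-1.1, -0.3], [0.2, -0.5], [0.4, -0.2], [-0.9, 0.6], [-0.5, 0.3], [-0.2, -0.2], [1.3, -0.3], [1.4, 1.3]]
[ 0.4662 -0.2969 -0.0729 -0.005 ]
[[-0.6, 0.0], [0.0, -0.1], [0.1, 0.1], [-0.3, 0.1], [-0.6, -0.2], [-0.4, -0.7], [1.4, 0.0], [1.6, 0.9]]
```

```bash
python3 -c "
from h import *
rel([.4655,-.297,.024],np.pi/2-.072)"
```

```text
rel [ -1.9  -4.8 176.4] spin 0.0803
```

Request:
drive_tool(
  increments="85 -2 -5 45 0.08; 85 -2 -5 90 0.08; 85 -2 -5 130 0.08; 85 -2 -5 160 0.08; 85 -2 -5 160 0.08",
)

```text
time: 4.65
tool_pos: [0.4622, -0.296, 0.0353]
tool_rot: [-3.133, -0.003, 1.498]
contact_force: [-0.3, 0.9, -0.6]
finger_gap: 0.085
```

```bash
python3 -c "
from h import *
rel([.4655,-.297,.024],np.pi/2-.072)
snapw('pics/w3.png')"
```

```text
rel [-0.7  3.5 11.3] spin -0.0011
```

View pics/w3.png

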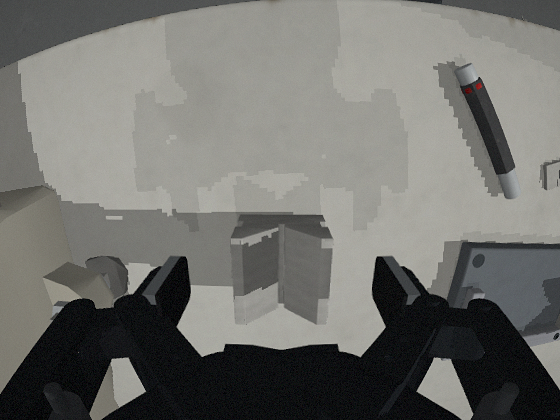

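Request:
drive_tool(
  increments="85 -0.5 3 11 0; 85 -0.5 3 11 0; 44 -0.5 3 11 0; 40 -0.5 3 11 0; 40 -0.5 3 11 0",
  force=40,
)

```text
time: 5.2
tool_pos: [0.4686, -0.298, 0.0302]
tool_rot: [3.14, 0.0, 1.498]
contact_force: [-0.3, 1.3, 5.4]
finger_gap: 0.0434
```

Request:
drive_tool(
  increments="40 0 0 0 0; 40 0 0 0 0; 40 0 0 0 0; 40 0 0 0 0; 40 0 0 0 0",
)

```text
time: 5.7
tool_pos: [0.4687, -0.298, 0.0303]
tool_rot: [3.14, 0.0, 1.498]
contact_force: [-0.8, 3.8, 5.6]
finger_gap: 0.0428
```

Request:
drive_tool(
  increments="40 0 0 -2 0; 40 0 0 -5 0; 40 0 0 -20 0; 40 0 0 -40 0; 40 0 0 -40 0",
)

```text
time: 6.2
tool_pos: [0.4698, -0.299, 0.0731]
tool_rot: [3.136, 0.002, 1.498]
contact_force: [1.4, -0.2, -2.7]
finger_gap: 0.0431
```

```bash
python3 -c "
from h import *
T,im,s=snapw('pics/w4.png')
cv2.imwrite('pics/w4b.png',cv2.resize(im[180:360,200:360,::-1],None,fx=4,fy=3.3,interpolation=cv2.INTER_CUBIC));print(s['tool_pos'],s['contact_force'])"
```

```text
[ 0.46981822 -0.29895655  0.07312877] [ 1.44848394 -0.20172396 -2.7409485 ]
```

View pics/w4b.png

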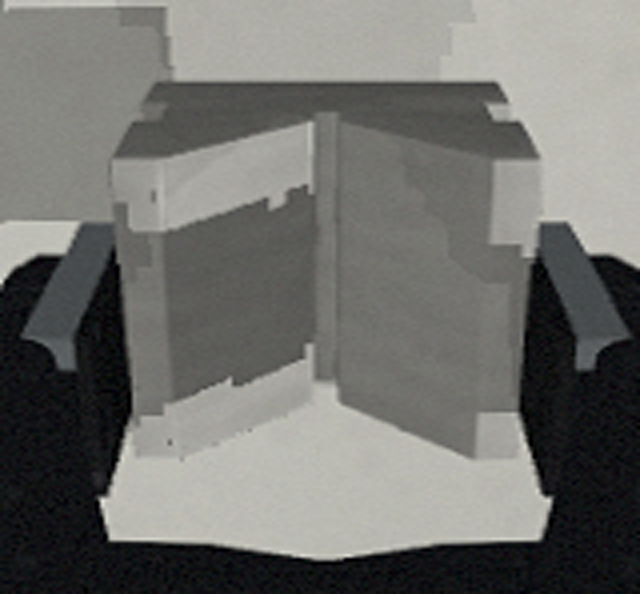

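Run:
```python
from fit import *
np.set_printoptions(precision=4,suppress=True)
T=toolT(manip.read_state())
c=lambda U,V:((U+.5)/4-.5+200,(V+.5)/3.3-.5+180)
pts=[(-22.5,-22,36),(-22.5,22,36),(22.5,-22,36),(22.5,22,36),(-22.5,-17,36),(-22.5,17,36),(22.5,17,36)]
pix=[c(112,158),c(540,159),c(132,456),c(516,458),c(161,158),c(492,160),c(474,458)]
x,r=fit(T,pts,pix,[.465,-.298,-.05],1); print(x);print(r.round(1).tolist())
print('tool frame', (np.linalg.inv(T)@np.r_[x[0],x[1],x[3],1])*1000)
```

```text
[ 0.4668 -0.2984 -0.0771  0.0391]
[[-0.1, -0.0], [0.3, 0.0], [1.0, 0.2], [-0.4, -0.1], [-0.3, 0.1], [0.3, -0.2], [-0.6, 0.1]]
tool frame [  -0.171    -2.4167   32.0059 1000.    ]
```

```bash
cat >> h.py <<'E'
BX,BY,BYAW=.5254,-.1034,-.1405
def b2w(x,y,z):
    c,s=np.cos(BYAW),np.sin(BYAW); return np.array([BX+(c*x-s*y)/1000,BY+(s*x+c*y)/1000,z/1000])
def w2b(p):
    c,s=np.cos(BYAW),np.sin(BYAW); d=(np.array(p[:2])-[BX,BY])*1000; return np.array([c*d[0]+s*d[1],-s*d[0]+c*d[1],p[2]*1000])
E
python3 -c "
from h import *
rel(b2w(-3,-43.5,75),np.pi+BYAW)"
```

```text
rel [155.3  36.   -3.9] spin -1.5035
```

Request:
drive_tool(
  increments="40 30 7 -4 -0.14; 40 60 14 -6 -0.28; 40 90 21 -6 -0.42; 40 120 28 -6 -0.56; 40 155 36 -4 -0.70",
)

```text
time: 6.75
tool_pos: [0.515, -0.145, 0.0724]
tool_rot: [-3.141, -0.001, 2.203]
contact_force: [1.2, 0.4, -5.2]
finger_gap: 0.0431
```

Request:
drive_tool(
  increments="40 0 0 0 -0.14; 40 0 0 0 -0.28; 40 0 0 0 -0.42; 40 0 0 0 -0.56; 40 0 0 0 -0.70",
)

```text
time: 7.25
tool_pos: [0.5147, -0.1458, 0.072]
tool_rot: [-3.142, -0.002, 2.903]
contact_force: [0.4, 0.9, -3.9]
finger_gap: 0.043
```

```bash
python3 -c "
from h import *
print(manip.read_state()['tool_pos'])
rel(b2w(-3,-43.5,60),np.pi+BYAW)"
```

```text
[ 0.51468409 -0.14582032  0.07198237]
rel [-1.7  0.2 12. ] spin -0.0979
```

Request:
drive_tool(
  increments="40 -1.7 0 6 -0.098; 40 -1.7 0 10 -0.098; 40 -1.7 0 10 -0.098; 40 -1.7 0 10 -0.098",
)

```text
time: 7.65
tool_pos: [0.5167, -0.1465, 0.0629]
tool_rot: [-3.141, -0.001, 2.994]
contact_force: [0.5, 0.8, -3.6]
finger_gap: 0.0433
```

```bash
python3 -c "
from h import *
T,im,s=snapw('pics/w5.png')
print(s['tool_pos'],s['tool_rot'],w2b(s['tool_pos']))
cv2.imwrite('pics/w5b.png',cv2.resize(im[170:350,190:370,::-1],None,fx=4,fy=3.3,interpolation=cv2.INTER_CUBIC))"
```

```text
[ 0.51671482 -0.14645036  0.06285471] [-3.14128669e+00 -9.28434114e-04  2.99355688e+00] [ -2.570902   -43.84240265  62.85470661]
```

View pics/w5b.png

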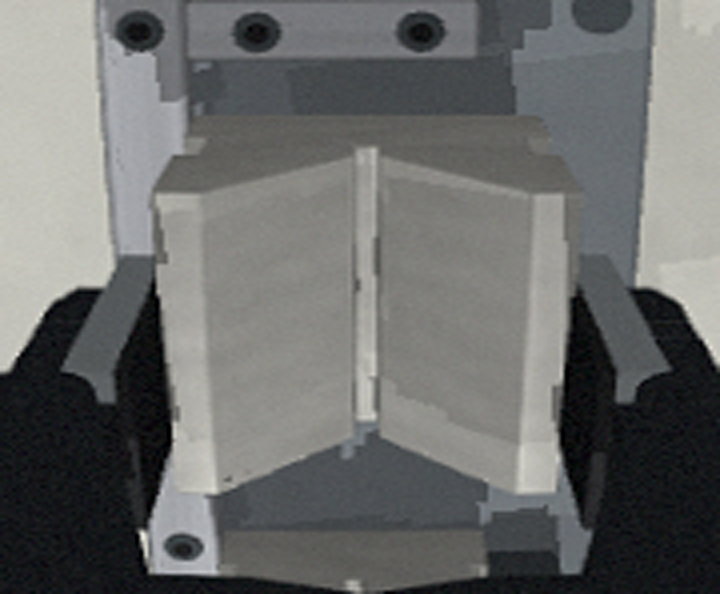

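Run:
```python
from h import *
np.set_printoptions(precision=1,suppress=True)
T=toolT(manip.read_state())
c=lambda U,V:((U+.5)/4-.5+190,(V+.5)/3.3-.5+170)
for n,p,z in [('stopL',(190,57),.02),('stopR',(474,57),.02),('railA',(188,30),.02),('railB',(188,95),.02),('blkL',(192,117),.031),('blkR',(545,117),.031)]:
    print(n,w2b(wrist(T,c(*p),z)))
```

```text
stopL [ 21.2 -75.7  20. ]
stopR [-17.3 -75.4  20. ]
railA [ 21.3 -80.2  20. ]
railB [ 21.7 -69.3  20. ]
blkL [ 19.8 -68.5  31. ]
blkR [-25.8 -68.1  31. ]
```

Request:
drive_tool(
  increments="40 1 -2 6 0; 40 1 -2 12 0; 40 1 -2 15 0; 40 1 -2 15 0",
)

```text
time: 8.1
tool_pos: [0.5152, -0.1483, 0.0474]
tool_rot: [-3.141, -0.001, 2.995]
contact_force: [0.0, 0.8, -4.4]
finger_gap: 0.0429
```

Request:
drive_tool(
  increments="40 0 0 1 0; 40 0 0 1 0; 40 0 0 2 0; 40 0 0 2 0",
)

```text
time: 8.5
tool_pos: [0.5158, -0.1482, 0.0463]
tool_rot: [3.142, 0.0, 2.996]
contact_force: [0.2, -0.1, -4.5]
finger_gap: 0.0432
```

Request:
drive_tool(
  increments="40 0 0 1 0; 40 0 0 1 0; 40 0 0 2 0; 40 0 0 2 0",
)

```text
time: 8.9
tool_pos: [0.5157, -0.1482, 0.0441]
tool_rot: [-3.142, -0.0, 2.996]
contact_force: [0.4, -0.0, -4.2]
finger_gap: 0.0432
```

Request:
drive_tool(
  increments="40 0 0 1 0; 40 0 0 1 0; 40 0 0 2 0; 40 0 0 2 0",
)

```text
time: 9.3
tool_pos: [0.5158, -0.1483, 0.0424]
tool_rot: [-3.141, 0.0, 2.996]
contact_force: [0.2, -0.0, -3.9]
finger_gap: 0.0427
```

Request:
drive_tool(
  increments="40 0 0 0.5 0; 40 0 0 0.5 0; 40 0 0 0.5 0",
)

```text
time: 9.6
tool_pos: [0.5159, -0.1483, 0.0424]
tool_rot: [-3.141, 0.0, 2.996]
contact_force: [-2.9, 1.3, 1.2]
finger_gap: 0.0428
```

Request:
drive_tool(
  increments="40 0 -1 0 0; 40 0 -2 0 0; 40 0 -3 0 0; 40 0 -4 0 0; 40 0 -4 0 0",
)

```text
time: 10.1
tool_pos: [0.5159, -0.152, 0.0423]
tool_rot: [3.141, 0.002, 2.996]
contact_force: [0.8, 4.1, 2.7]
finger_gap: 0.0432
```

Request:
drive_tool(
  increments="40 0 -0.5 0 0; 40 0 -1 0 0; 40 0 -1 0 0",
)

```text
time: 10.4
tool_pos: [0.5159, -0.1521, 0.0424]
tool_rot: [3.14, 0.002, 2.996]
contact_force: [0.7, 9.2, 4.0]
finger_gap: 0.0433
```

Request:
drive_tool(
  increments="40 -1 0 0 0; 40 -2 0 0 0; 40 -2 0 0 0",
)

```text
time: 10.7
tool_pos: [0.5161, -0.1521, 0.0424]
tool_rot: [3.14, -0.003, 2.996]
contact_force: [-7.3, 12.3, 10.9]
finger_gap: 0.0429
```

Request:
drive_tool(
  increments="40 -1 0 0 0; 40 -1 0 0 0; 40 -1 0 0 0",
)

```text
time: 11.0
tool_pos: [0.5163, -0.1521, 0.0424]
tool_rot: [3.14, -0.005, 2.996]
contact_force: [-10.8, 13.8, 13.0]
finger_gap: 0.0431
```

```bash
python3 -c "
from h import *
T,im,s=snapw('pics/w6.png')
print(s['contact_force'],w2b(s['tool_pos']))
cv2.imwrite('pics/w6b.png',cv2.resize(im[170:350,190:370,::-1],None,fx=4,fy=3.3,interpolation=cv2.INTER_CUBIC))"
```

```text
[-10.82514586  13.75840441  12.97848683] [ -2.19962834 -49.52843159  42.35609769]
```

View pics/w6b.png

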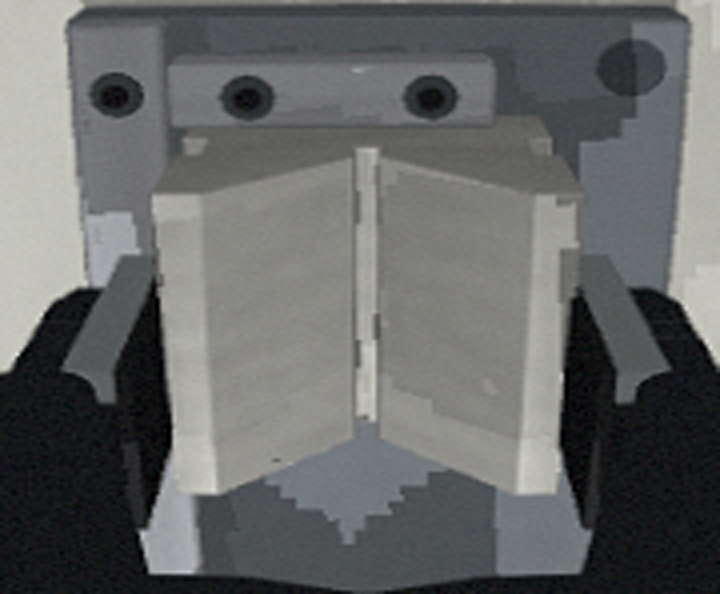

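Request:
drive_tool(
  increments="40 0 1.5 -1 0; 40 0 1.5 -1 0; 40 -1 1.5 -1 0; 40 -1 1.5 -1 0",
)

```text
time: 11.45
tool_pos: [0.5181, -0.1522, 0.0424]
tool_rot: [-3.141, -0.003, 2.995]
contact_force: [-5.4, 5.2, 3.7]
finger_gap: 0.0427
```

```bash
python3 -c "
from h import *
T,im,s=snapw('pics/w7.png')
print(s['contact_force'],w2b(s['tool_pos']))
cv2.imwrite('pics/w7b.png',cv2.resize(im[170:350,190:370,::-1],None,fx=4,fy=3.3,interpolation=cv2.INTER_CUBIC))
cv2.imwrite('pics/w7c.png',cv2.resize(im[170:230,200:260,::-1],None,fx=10,fy=10,interpolation=cv2.INTER_CUBIC))
im=vision.snapshot('top');cv2.imwrite('pics/t7.png',cv2.resize(im[150:270,240:400,::-1],None,fx=5,fy=5,interpolation=cv2.INTER_CUBIC))
"
```

```text
[-5.35649475  5.20872692  3.66003733] [ -0.3482667  -49.38164318  42.37054879]
```

View pics/w7c.png

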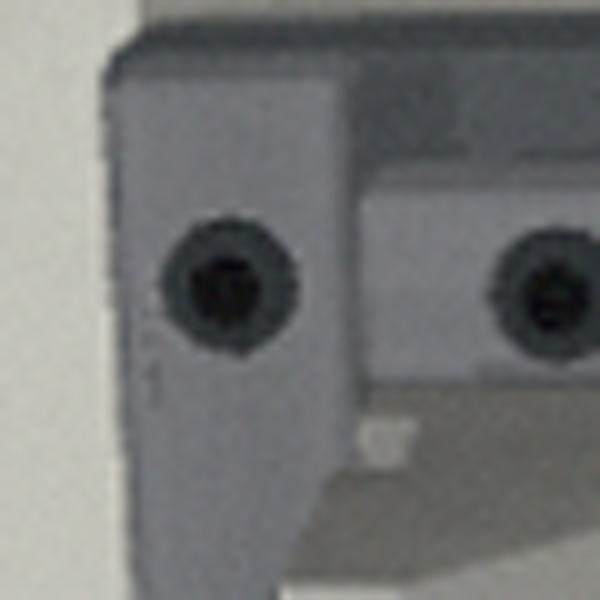

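View pics/t7.png

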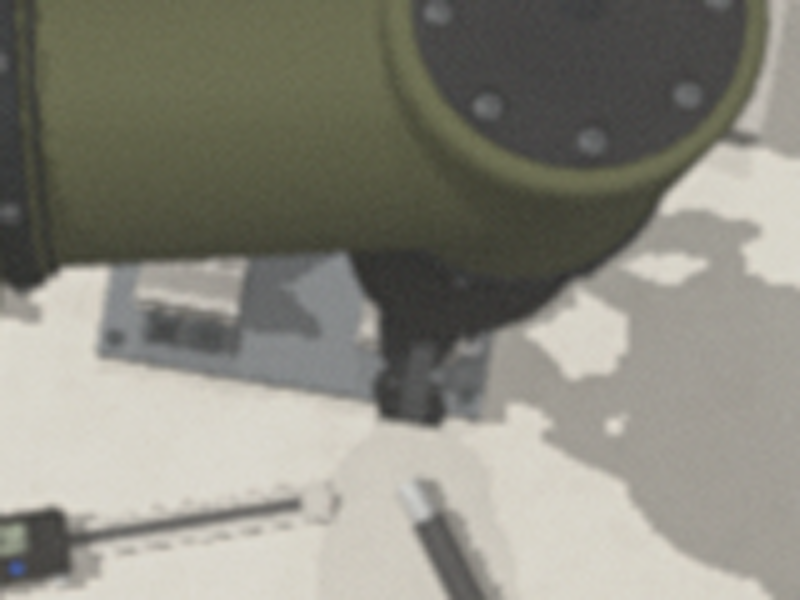

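Request:
drive_tool(
  increments="40 0 0.5 -0.4 0; 40 -1 0.5 -0.4 0; 40 -1 0.5 -0.4 0",
)

```text
time: 11.85
tool_pos: [0.5186, -0.1523, 0.0424]
tool_rot: [-3.141, -0.004, 2.995]
contact_force: [-7.1, 3.2, 1.9]
finger_gap: 0.043
```

Request:
drive_tool(
  increments="40 0.5 0 0 0; 40 1.5 0 0 0; 40 1.5 0.3 0 0",
  force=20,
)

```text
time: 12.15
tool_pos: [0.5185, -0.1517, 0.0425]
tool_rot: [-3.141, -0.001, 2.995]
contact_force: [-1.7, -0.2, -3.4]
finger_gap: 0.0429
```

```bash
python3 -c "
from h import *
s=manip.read_state()
print(s['contact_force'],w2b(s['tool_pos']),s['time'])"
```

```text
[-1.66025343 -0.17990869 -3.38402684] [ -0.05297443 -48.8298957   42.50226728] 12.15
```

Request:
drive_tool(
  increments="40 0 -0.5 0.5 0; 40 0 -0.8 0.8 0; 40 0 -0.8 0.8 0",
)

```text
time: 12.45
tool_pos: [0.5185, -0.1519, 0.0424]
tool_rot: [3.141, -0.001, 2.996]
contact_force: [-4.2, 3.4, -1.0]
finger_gap: 0.0429
```

Request:
drive_tool(
  increments="46 0 0 0 0; 52 0 0 0 0; 60 0 0 0 0; 66 0 0 0 0; 66 0 0 0 0",
)

```text
time: 12.95
tool_pos: [0.5189, -0.1523, 0.0427]
tool_rot: [-3.141, 0.001, 2.996]
contact_force: [-0.7, -0.9, -0.1]
finger_gap: 0.0657
```

```bash
python3 -c "
from h import *
T,im,s=snapw('pics/w8.png')
print(s['contact_force'],w2b(s['tool_pos']))
cv2.imwrite('pics/w8b.png',cv2.resize(im[170:350,190:370,::-1],None,fx=4,fy=3.3,interpolation=cv2.INTER_CUBIC))"
```

```text
[-0.6780547  -0.91663584 -0.13957191] [  0.4646761  -49.36842151  42.68199129]
```

View pics/w8b.png

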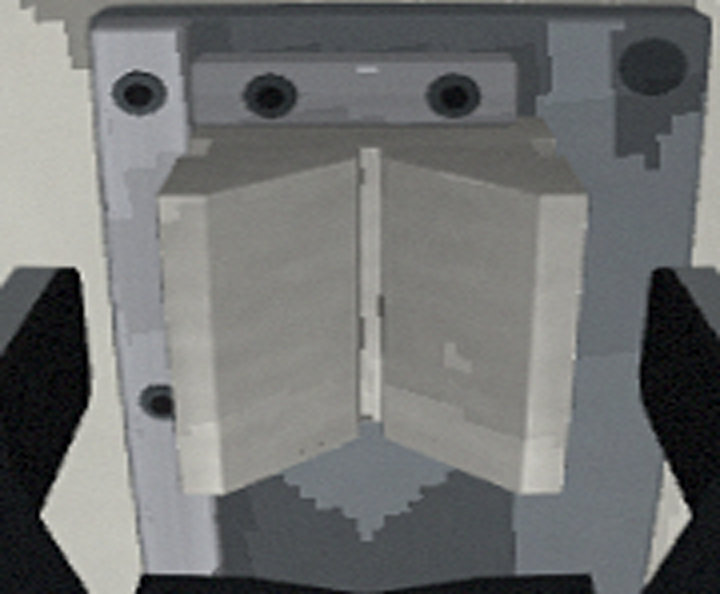

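Request:
drive_tool(
  increments="75 0 0 -10 0; 80 0 0 -40 0; 80 0 0 -80 0; 80 0 10 -120 0; 80 0 20 -150 0",
)

```text
time: 13.5
tool_pos: [0.5221, -0.1327, 0.1965]
tool_rot: [-3.141, 0.004, 2.995]
contact_force: [0.4, -0.2, 0.1]
finger_gap: 0.0803
```

Request:
drive_tool(
  increments="80 0 0 0 0; 80 0 0 0 0",
)

```text
time: 13.7
tool_pos: [0.522, -0.1322, 0.1937]
tool_rot: [3.141, 0.002, 2.996]
contact_force: [-0.1, -0.2, -1.0]
finger_gap: 0.0799
```

```bash
python3 -c "
from h import *
T,im,s=snapw('pics/w9.png')
print(s['tool_pos'],s['tool_rot'],w2b(s['tool_pos']))
cv2.imwrite('pics/w9b.png',cv2.resize(im[110:310,210:350,::-1],None,fx=4,fy=4,interpolation=cv2.INTER_CUBIC)[:800])
"
```

```text
[ 0.52198951 -0.13217278  0.19369756] [3.14094577e+00 2.15319057e-03 2.99602427e+00] [  0.65240283 -28.96685861 193.69756063]
```

View pics/w9b.png

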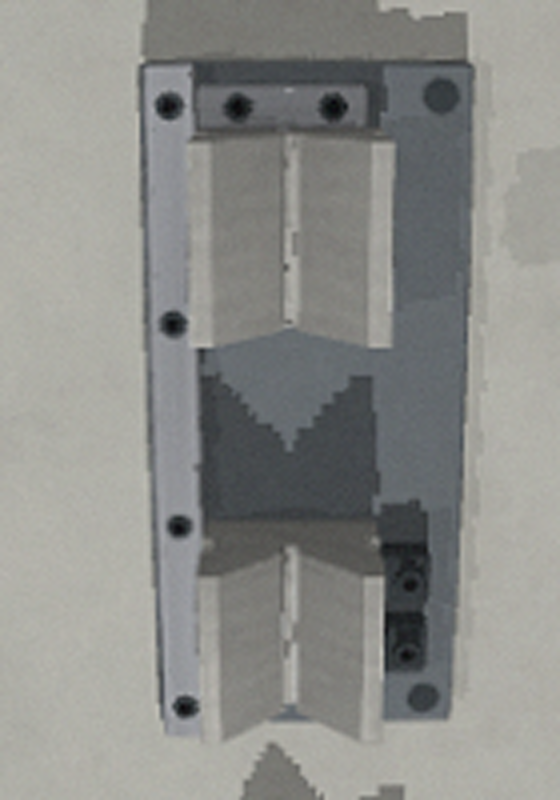

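Run:
```python
from fit import *
np.set_printoptions(precision=4,suppress=True)
T=toolT(manip.read_state())
c=lambda U,V:((U+.5)/4-.5+210,(V+.5)/4-.5+110)
pts=[(22,27.5,48),(-22,27.5,48),(17,27.5,48),(-17,27.5,48),(-22,72.5,48),(-44,-88,12),(36,-88,12),(-44,88,12)]
pix=[c(197,573),c(383,575),c(218,577),c(365,577),c(383,740),c(472,65),c(140,65),c(447,720)]
x,r=fit(T,pts,pix,[.525,-.103,-.14],0); print(x);print(r.round(1).tolist())
pts=[(22,-22.5,48),(-22,-22.5,48),(22,22.5,48),(-22,22.5,48)]
pix=[c(190,138),c(393,140),c(190,347),c(392,347)]
y,r=fit(T,pts,pix,[.518,-.15,-.14],0); print(y);print(r.round(1).tolist())
d=y[:2]-x[:2];cc,s=np.cos(x[2]),np.sin(x[2]);print('loose in bench',cc*d[0]+s*d[1],-s*d[0]+cc*d[1],y[2]-x[2])
```

```text
[ 0.5238 -0.1068 -0.145 ]
[[-0.5, 1.0], [0.9, 0.3], [-0.4, -0.0], [-0.0, -0.1], [-0.5, 0.9], [0.9, -1.4], [-0.8, -1.5], [0.9, 0.5]]
[ 0.5165 -0.1555 -0.1504]
[[-0.8, 0.2], [0.9, -0.1], [-0.2, -0.1], [0.1, 0.1]]
loose in bench -0.00017611547011247685 -0.049209412154692864 -0.005314716789291962
```

```bash
python3 -c "
from h import *
rel([.455,.17,.2],np.pi+BYAW)"
```

```text
rel [109.7 289.4  -7.6] spin -0.0054
```

Request:
drive_tool(
  increments="80 17 45 -10 0; 80 34 90 -10 0; 80 51 135 -10 0; 80 68 180 -10 0; 80 86 226 -10 0",
)

```text
time: 14.25
tool_pos: [0.4683, 0.1048, 0.2012]
tool_rot: [-3.14, -0.001, 2.995]
contact_force: [0.5, 0.3, 0.6]
finger_gap: 0.0803
```

Request:
drive_tool(
  increments="80 15 45 0 0; 80 24 63 0 0; 80 24 63 0 0; 80 24 63 0 0",
)

```text
time: 14.65
tool_pos: [0.4545, 0.1692, 0.2014]
tool_rot: [-3.14, -0.001, 2.996]
contact_force: [0.1, -0.3, -0.4]
finger_gap: 0.0804
```

Run:
```python
from h import *
np.set_printoptions(precision=4,suppress=True)
T,im,s=snapw('pics/w10.png'); print(s['tool_pos'],s['tool_rot'],s['time'])
Z=dict(tube_long_center=.04,tube_short_center=.04,cradle=0)
for n,z in Z.items():
    for d in nets.pinpoint('wrist',n)[:2]: print(n,round(d['score'],2),np.round(d['uv'],1),wrist(T,d['uv'],z))
```

```text
[0.4545 0.1692 0.2014] [-3.1399 -0.0012  2.9965] 14.65
tube_long_center 0.82 [279.5 223.1] [0.4597 0.1975 0.04  ]
tube_short_center 0.59 [204.  215.5] [0.5297 0.1797 0.04  ]
cradle 0.77 [245.4 206.3] [0.4947 0.1871 0.    ]
```

View pics/w10.png

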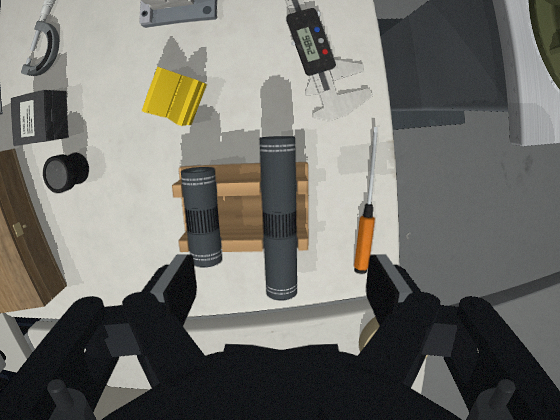

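Run:
```python
from h import *
np.set_printoptions(precision=4,suppress=True)
T=toolT(manip.read_state())
for n in('tube_long','tube_short'):
    m=nets.masks_of('wrist',n)[0]; px=m['pixels']; print(n,m['score'],m['extent'])
    P=[]
    for v in np.where(px.any(1))[0][6:-6:3]:
        u=np.where(px[v])[0]; P.append(wrist(T,((u[0]+u[-1])/2,v),.04))
    P=np.array(P); k=np.polyfit(P[:,1],P[:,0],1); print('slope',k[0],'x at',[ (y,np.polyval(k,y)) for y in(.12,.19,.1975,.2)])
    vs=np.where(px.any(1))[0]
    for v in(vs[0],vs[-1]): u=np.where(px[v])[0]; print(v,wrist(T,(u.mean(),v),.04),wrist(T,(u.mean(),v),.056))
rel([.458,.1965,.09],np.pi+.0)
```

```text
tube_long 0.97 [261.4, 132.2, 36.1, 168.1]
slope 0.11940697279774358 x at [(0.12, np.float64(0.45179603366865373)), (0.19, np.float64(0.4601545217644958)), (0.1975, np.float64(0.4610500740604789)), (0.2, np.float64(0.46134859149247326))]
135 [0.447 0.116 0.04 ] [0.4469 0.1151 0.056 ]
299 [0.4731 0.28   0.04  ] [0.4716 0.27   0.056 ]Traceback (most recent call last):
  File "<stdin>", line 5, in <module>
ValueError: it knows: bench, caliper, cradle, groove_mid, loupe, micrometer, plug_gauge, right_seat, screwdriver, tube_long, tube_long_center, tube_short_center, v_fixed, v_loose, v_loose_center
```

Run:
```python
from h import *
im=cv2.imread('pics/w10.png')
cv2.imwrite('pics/w10b.png',cv2.resize(im[125:305,170:330],None,fx=4,fy=3.3,interpolation=cv2.INTER_CUBIC))
```

```text
(no output)
```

View pics/w10b.png

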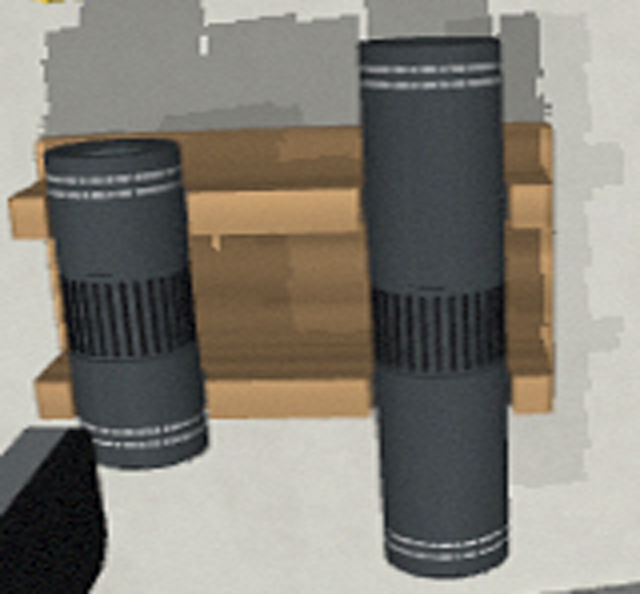

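Run:
```python
from h import *
np.set_printoptions(precision=4,suppress=True)
T=toolT(manip.read_state())
c=lambda U,V:((U+.5)/4-.5+170,(V+.5)/3.3-.5+125)
for n,p,z in [('nearOut',(530,183),.042),('nearIn',(530,228),.042),('farIn',(530,373),.042),('farOut',(530,411),.042),('knurl',(440,332),.056),('nearInL',(280,235),.042),('farInL',(280,379),.042)]: print(n,wrist(T,c(*p),z))
```

```text
nearOut [0.4341 0.1591 0.042 ]
nearIn [0.4358 0.1717 0.042 ]
farIn [0.4414 0.2143 0.042 ]
farOut [0.4429 0.2262 0.042 ]
knurl [0.4599 0.1939 0.056 ]
nearInL [0.4928 0.1651 0.042 ]
farInL [0.5008 0.2074 0.042 ]
```

```bash
python3 -c "
from h import *
rel([.4605,.192,.035],3.02)"
```

```text
rel [ -1.9  24.1 167.2] spin -0.0261
```

Request:
drive_tool(
  increments="55 -1 12 40 -0.026; 55 -2 24 80 -0.026; 55 -2 24 105 -0.026; 55 -2 24 105 -0.026; 55 -2 24 105 -0.026",
)

```text
time: 15.4
tool_pos: [0.4609, 0.1924, 0.0984]
tool_rot: [-3.141, 0.001, 3.021]
contact_force: [0.9, 0.2, 0.9]
finger_gap: 0.0549
```

```bash
python3 -c "
from h import *
rel([.4605,.192,.035],3.02)
snapw('pics/w11.png')"
```

```text
rel [ 0.4 -0.4 63.4] spin 0.0009
```

View pics/w11.png

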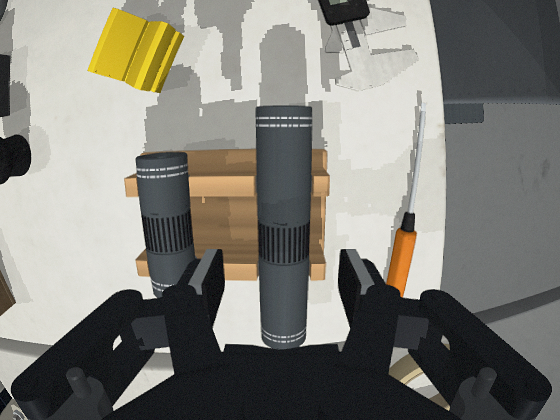

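```bash
python3 -c "
from h import *
T=toolT(manip.read_state())
for z in(.02,.04,.056):print(projw(T,np.array([.4605,.192,z])))"
```

```text
[282.23334706 219.82466705]
[282.31296029 229.99195099]
[282.38753496 239.61421228]
```

Request:
drive_tool(
  increments="55 0 0 30 0; 55 0 0 50 0; 55 0 0 63 0; 55 0 0 63 0; 55 0 0 63 0",
)

```text
time: 15.95
tool_pos: [0.4612, 0.1933, 0.0361]
tool_rot: [3.141, 0.002, 3.022]
contact_force: [0.0, 0.3, -0.6]
finger_gap: 0.0549
```

Request:
drive_tool(
  increments="40 0 0 0 0; 30 0 0 0 0; 26 0 0 0 0; 26 0 0 0 0; 26 0 0 0 0",
  force=45,
)

```text
time: 16.45
tool_pos: [0.4598, 0.1936, 0.0361]
tool_rot: [3.141, -0.001, 3.022]
contact_force: [-9.6, 1.3, 8.6]
finger_gap: 0.031
```

Request:
drive_tool(
  increments="26 0 0 -2 0; 26 0 0 -10 0; 26 0 0 -30 0; 26 0 0 -60 0; 26 0 0 -60 0",
)

```text
time: 16.95
tool_pos: [0.4627, 0.194, 0.0998]
tool_rot: [3.137, 0.007, 3.022]
contact_force: [0.1, 1.1, -1.4]
finger_gap: 0.0303
```

```bash
python3 -c "
from h import *
snapw('pics/w12.png')
rel(b2w(0,-3,110),np.pi+BYAW)"
```

```text
rel [ -98.9 -290.3  -13.3] spin 0.0205
```

View pics/w12.png

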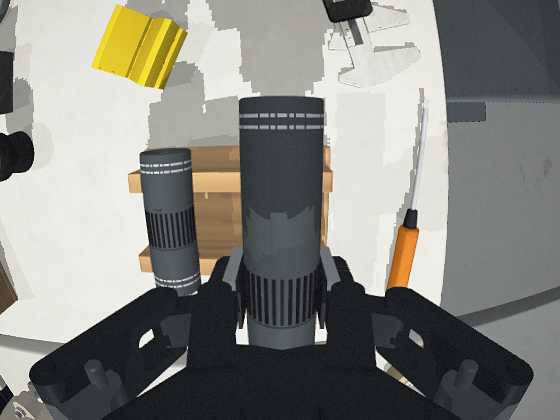

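Request:
drive_tool(
  increments="26 -16 -47 -5 0.02; 26 -32 -94 -10 0.02; 26 -48 -141 -13 0.02; 26 -64 -188 -13 0.02; 26 -80 -235 -13 0.02",
)

```text
time: 17.5
tool_pos: [0.5114, -0.0519, 0.107]
tool_rot: [3.142, -0.0, 3.002]
contact_force: [0.9, 0.3, -1.0]
finger_gap: 0.0309
```

```bash
python3 -c "
from h import *
rel(b2w(0,-3,110),np.pi+BYAW)"
```

```text
rel [-21.1 -52.   -3. ] spin 0.0008
```

Request:
drive_tool(
  increments="26 -10 -30 0 0; 26 -20 -48 0 0; 26 -20.5 -49 0 0; 26 -20.5 -49 0 0; 26 -20.5 -49 0 0",
)

```text
time: 18.0
tool_pos: [0.5247, -0.1007, 0.107]
tool_rot: [-3.142, -0.001, 3.002]
contact_force: [-0.1, 0.2, -1.7]
finger_gap: 0.0308
```

```bash
python3 -c "
from h import *
T,im,s=snapw('pics/w13.png')
print(s['tool_pos'],s['tool_rot'],s['contact_force'],s['ft_torque'],w2b(s['tool_pos']))
im=vision.snapshot('side');cv2.imwrite('pics/s13.png',cv2.resize(im[150:300,180:380,::-1],None,fx=4,fy=4,interpolation=cv2.INTER_CUBIC))
"
```

```text
[ 0.52474417 -0.10067094  0.10697608] [-3.14157007e+00 -7.96347526e-04  3.00216385e+00] [-0.14220405  0.23192605 -1.69153391] [ 0.00284056 -0.01039562  0.0228615 ] [ -1.03153692   2.6103303  106.97608275]
```

View pics/w13.png

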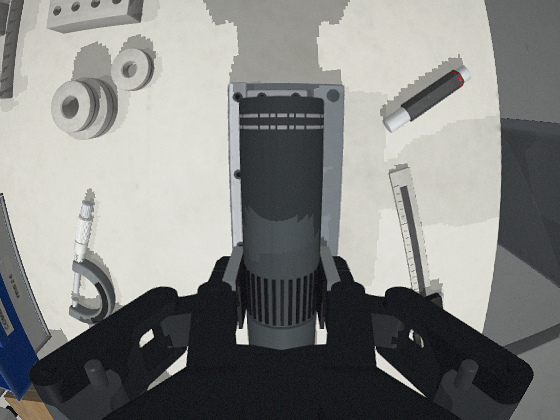

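View pics/s13.png

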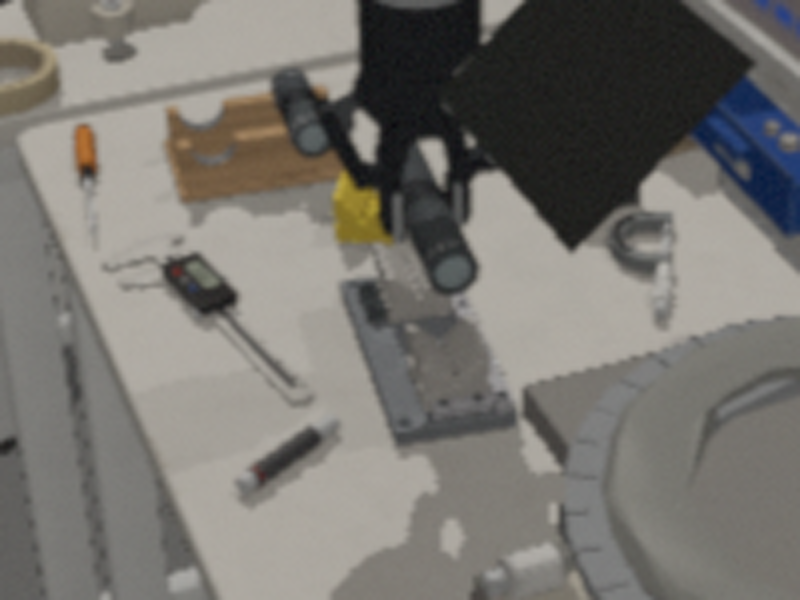

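Request:
drive_tool(
  increments="26 -1 -5 20 0; 26 -1 -5 40 0; 26 -1 -5 50 0; 26 -1 -5 50 0; 26 -1 -5 50 0",
)

```text
time: 18.6
tool_pos: [0.5258, -0.1062, 0.0583]
tool_rot: [-3.141, 0.001, 3.002]
contact_force: [-0.1, 0.1, -2.0]
finger_gap: 0.0307
```

```bash
python3 -c "
from h import *
T,im,s=snapw('pics/w14.png')
print(s['tool_pos'],s['tool_rot'],s['contact_force'],s['ft_torque'],w2b(s['tool_pos']))
im=vision.snapshot('side');cv2.imwrite('pics/s14.png',cv2.resize(im[170:270,250:350,::-1],None,fx=6,fy=6,interpolation=cv2.INTER_CUBIC))
"
```

```text
[ 0.52578229 -0.10617546  0.05827761] [-3.14112906e+00  9.27978920e-04  3.00244876e+00] [-0.08390082  0.05900745 -2.03655553] [-0.03579022  0.00195461  0.00699428] [ 0.76719215 -2.694572   58.27761369]
```

View pics/w14.png

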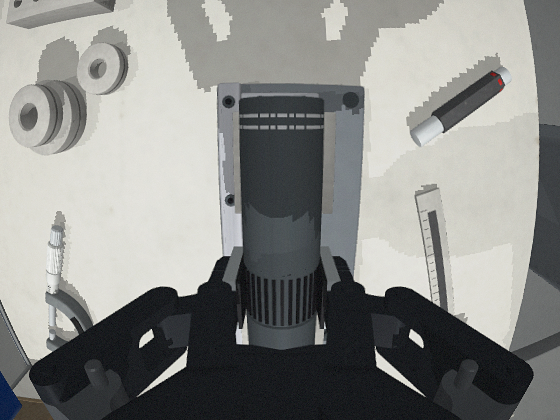

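View pics/s14.png

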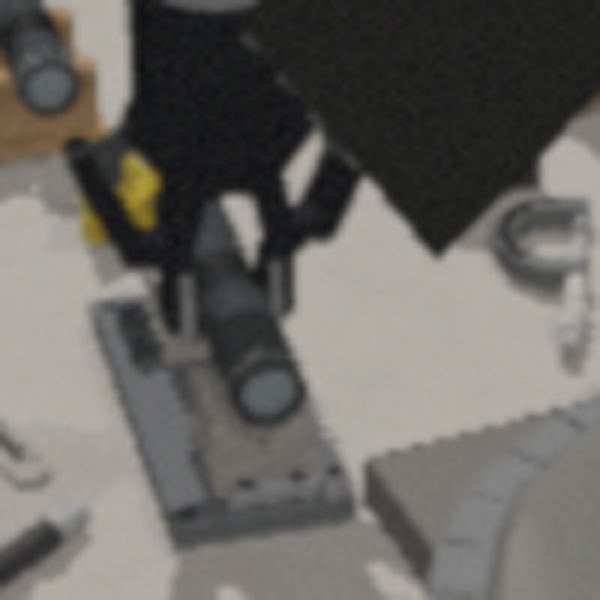

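Request:
drive_tool(
  increments="26 0.5 0 2 0; 26 0.5 0 4 0; 26 0.5 0 6 0; 26 0.5 0 7 0; 26 0.5 0 7 0",
)

```text
time: 19.2
tool_pos: [0.5249, -0.1064, 0.0504]
tool_rot: [-3.141, 0.0, 3.002]
contact_force: [0.9, 0.5, -2.4]
finger_gap: 0.0307
```

Request:
drive_tool(
  increments="26 0 0 1 0; 26 0 0 1 0; 26 0 0 1.5 0; 26 0 0 1.5 0",
)

```text
time: 19.6
tool_pos: [0.5251, -0.1065, 0.0501]
tool_rot: [-3.141, 0.001, 3.002]
contact_force: [-3.8, 1.3, 6.2]
finger_gap: 0.0305
```

Request:
drive_tool(
  increments="26 0.7 0 0 0; 26 0.7 -0.3 0 0; 26 0.7 -0.3 0.7 0; 26 0.7 -0.3 0.7 0",
)

```text
time: 20.0
tool_pos: [0.525, -0.1065, 0.05]
tool_rot: [3.142, 0.002, 3.002]
contact_force: [-3.3, 2.8, 9.8]
finger_gap: 0.0308
```

```bash
python3 -c "
from h import *
T,im,s=snapw('pics/w15.png')
print(s['time'],s['tool_pos'],s['tool_rot'],s['contact_force'],s['ft_torque'],w2b(s['tool_pos']))
im=vision.snapshot('side');cv2.imwrite('pics/s15.png',cv2.resize(im[170:270,250:350,::-1],None,fx=6,fy=6,interpolation=cv2.INTER_CUBIC))
"
```

```text
20.0 [ 0.5250313  -0.10645973  0.04997673] [3.14155440e+00 2.42048905e-03 3.00214293e+00] [-3.30703112  2.80668641  9.80509072] [0.76984086 0.93881938 0.04044119] [ 0.06340731 -3.08121206 49.97672899]
```

View pics/w15.png

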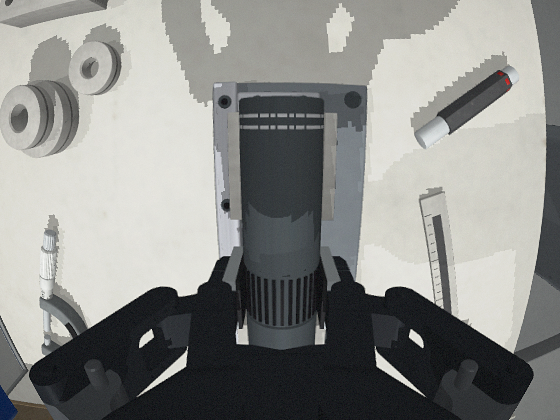

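View pics/s15.png

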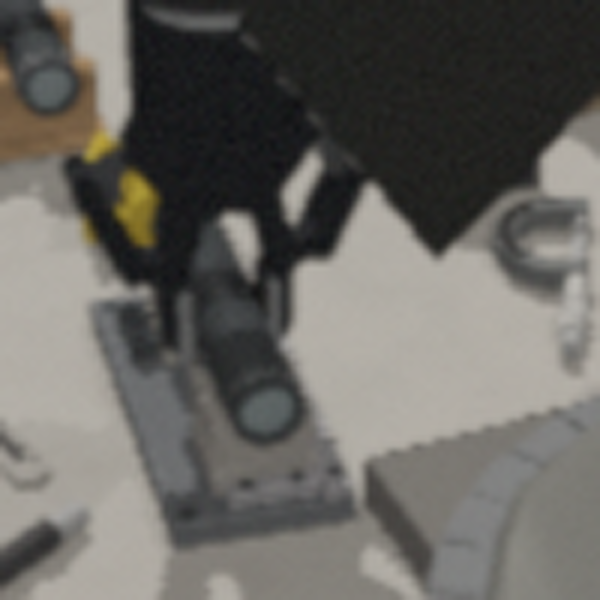

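Request:
drive_tool(
  increments="26 0.4 0.4 0.3 0; 26 0.8 0.8 0.7 0; 26 0.8 0.8 0.7 0; 26 0.8 0.8 0.7 0",
)

```text
time: 20.5
tool_pos: [0.525, -0.1064, 0.05]
tool_rot: [-3.14, 0.004, 3.002]
contact_force: [-0.3, -0.8, 9.2]
finger_gap: 0.0303
```

Request:
drive_tool(
  increments="26 0 0 0 0; 26 0 0 0 0; 26 0 0 0 0; 26 0 0 0 0; 26 0 0 0 0",
)

```text
time: 21.0
tool_pos: [0.525, -0.1064, 0.05]
tool_rot: [-3.14, 0.004, 3.002]
contact_force: [-0.8, -1.4, 9.7]
finger_gap: 0.0303
```

```bash
python3 -c "
from h import *
s=manip.read_state()
print(s['time'],s['tool_pos'],s['tool_rot'],s['contact_force'],s['ft_torque'],w2b(s['tool_pos']))
"
```

```text
21.0 [ 0.52498899 -0.10639878  0.05000301] [-3.14038393  0.0042751   3.00197748] [-0.78887288 -1.43050874  9.69235336] [-0.44538657  0.38553252  0.00070833] [ 1.29876227e-02 -3.02678734e+00  5.00030147e+01]
```

Request:
drive_tool(
  increments="26 0 -0.2 0.6 0; 26 0 -0.2 1.2 0; 26 0 -0.2 1.2 0; 26 0 -0.2 1.2 0; 26 0 -0.2 1.2 0",
)

```text
time: 21.5
tool_pos: [0.5251, -0.1064, 0.0499]
tool_rot: [-3.14, 0.005, 3.002]
contact_force: [-6.0, 1.0, 16.4]
finger_gap: 0.0305
```

Request:
drive_tool(
  increments="26 0 0 0 0; 26 0 0 0 0; 26 0 0 0 0; 26 0 0 0 0; 26 0 0 0 0",
)

```text
time: 22.0
tool_pos: [0.5251, -0.1064, 0.0499]
tool_rot: [-3.141, 0.005, 3.002]
contact_force: [-5.1, 1.4, 15.8]
finger_gap: 0.0305
```

```bash
python3 -c "
from h import *
T,im,s=snapw('pics/w16.png')
print(s['time'],s['tool_pos'],s['tool_rot'],s['contact_force'],s['ft_torque'],w2b(s['tool_pos']))
cv2.imwrite('pics/w16b.png',cv2.resize(im[75:235,195:385,::-1],None,fx=4,fy=3.7,interpolation=cv2.INTER_CUBIC))
im=vision.snapshot('top');cv2.imwrite('pics/t16.png',cv2.resize(im[100:280,110:410,::-1],None,fx=2.6,fy=2.6,interpolation=cv2.INTER_CUBIC))
"
```

```text
22.0 [ 0.5250894  -0.10640336  0.04994736] [-3.14052262  0.00474027  3.00233401] [-5.08276875  1.37065005 15.76104252] [0.33508957 1.60157699 0.00525171] [ 0.11304993 -3.01726298 49.94736112]
```

View pics/w16b.png

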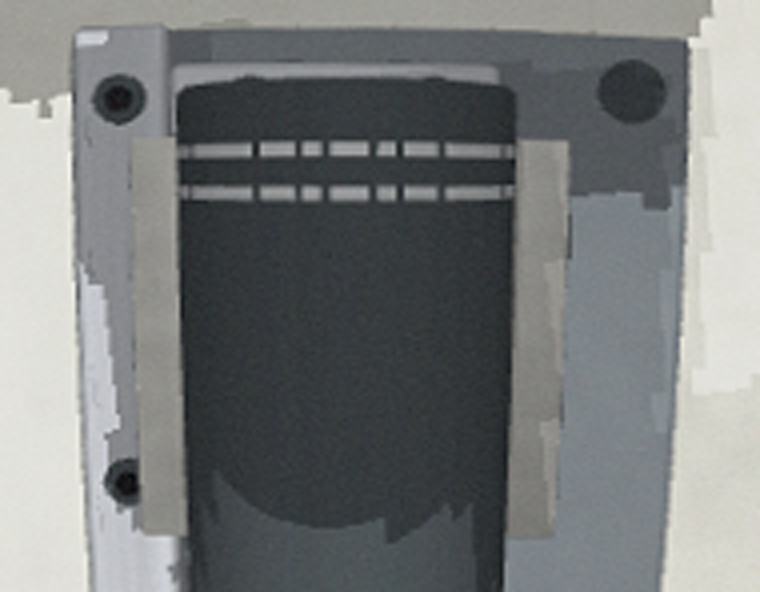

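View pics/t16.png

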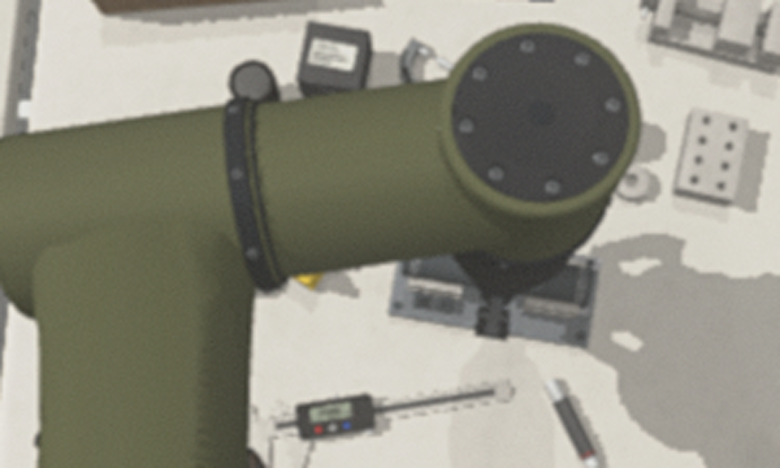

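Request:
drive_tool(
  increments="26 0.5 0.2 -0.3 0; 26 0.5 0.2 -0.3 0; 26 0.5 0.2 -0.3 0; 26 0.5 0.2 -0.3 0; 26 0.5 0.2 -0.3 0",
)

```text
time: 22.6
tool_pos: [0.525, -0.1064, 0.0499]
tool_rot: [-3.14, 0.006, 3.002]
contact_force: [-1.7, -1.4, 12.4]
finger_gap: 0.0307
```

Request:
drive_tool(
  increments="26 0 0 0 0; 26 0 0 0 0; 26 0 0 0 0; 26 0 0 0 0; 26 0 0 0 0",
)

```text
time: 23.1
tool_pos: [0.525, -0.1064, 0.0499]
tool_rot: [-3.14, 0.006, 3.002]
contact_force: [-1.4, -1.7, 12.3]
finger_gap: 0.0309
```

```bash
python3 -c "
from h import *
s=manip.read_state()
print(s['time'],s['tool_pos'],s['contact_force'],s['ft_torque'],w2b(s['tool_pos']))
"
```

```text
23.1 [ 0.52499664 -0.10639472  0.04993274] [-1.40516915 -1.69559007 12.27352228] [-0.35701852  0.44886616 -0.02965401] [ 1.99884484e-02 -3.02169483e+00  4.99327443e+01]
```

Run:
```python
from h import *
T=toolT(manip.read_state())
for z in(.0535,.0695): print(w2b(wrist(T,(281.5,98),z)))
print(w2b(wrist(T,(195+350/4,75+28/3.7),.012)))
```

```text
[ -0.17732312 -79.49568299  53.5       ]
[ -0.22393517 -78.54696636  69.5       ]
[ -0.55772894 -89.91498337  12.        ]
```

```bash
python3 -c "
from h import *
print(manip.sign_off()); s=manip.read_state(); print(s['time'],s['contact_force'],s['tool_pos'])"
```

```text
the job is handed in; nothing more can be done
None
the job is handed in; nothing more can be done
```

The job is handed in at about 23 s of the 61 s allowed. The arm still holds the long tube in both grooves and presses it down; no verdict is reported back.

**Loose V-block:** I gripped it by its side faces, turned it a quarter turn and set it on the bare end of the bench. I pushed it against the end stop, then the back rail, and let go. The first push to the rail stuck on friction about 2 mm short. I eased the other forces and it slid home. The check picture taken after letting go puts the block at (−0.2, −49.2) mm in the bench frame, about 0.005 rad from square. A later picture with the tube in place shows it still at the stop and rail.

**Long tube:** I lifted it from the cradle at its knurled ring and laid it in both grooves. These were the last readings before hand-in:

| Check | Reading |
|---|---|
| Press measured at the wrist | about 12.3 N straight down (about 14 N on the blocks with the tube's weight) |
| Sideways force | below 2 N |
| Tube centre along the bench | about 1 mm from the middle |
| Jaw centre across the bench | within 0.1 mm of the groove line |
| Load on the two blocks | by the wrist moment, roughly 40/60 |

The contact force on each block was not measured directly.

**Disagreement:** bench position estimates from different views differed by up to about 3.5 mm along the bench. The block's final place comes from touching the stop and rail, so this did not matter for it.

**Other items:** I did not touch the short tube or the tools. In my last side view the short tube was still in its cradle.

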